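Close the paste pot with its squeeze-and-turn cap

TASK

Close the white paste pot before the paste dries: squeeze the two yellow tabs of the blue cap together to pick it up, set it gently on the pot's mouth, feel for the angle at which its two lugs drop through the notches in the ring, and, with the tabs still squeezed, turn it clockwise (seen from above) to the stop, then let go so that both tabs spring right out and lock it. Never force the cap against the pot, and leave everything else on the bench where it is.

Things in the scene. Friction and masses are not known exactly. Their poses are not given: they have to be found in the camera images.
- cap_grip (a point): Grip centre of the loose blue cap (120 g), on its axis (z, up) midway between its two upright yellow tabs, 45 mm above its foot. Tabs at +y and -y, 26 mm wide along x, tops 12.5 mm above this point; outer faces 48 mm apart free, 38 mm fully squeezed (5 mm each; spring 4 N rising to 10 N, then a hard stop). The cap and the pot's ring are the same after half a turn.
- cap_seat (a point): Centre of the underside of the blue flange (82 mm across, 4 mm thick), 23.5 mm below cap_grip; axes as there. It lies on the ring, at pot_mouth, when the cap is home. Just under it each tab carries a tooth 7 mm wide, reaching 28 mm from the axis when free and 23 mm when squeezed.
- cap_foot (a point): Centre of the cap's foot, 45 mm below cap_grip, on the bench at the start; axes as there. The white plug tapers out from 34 mm across here to 49 mm across 8 mm up, and stays so to the flange, 21.5 mm up.
- cap_lug (a point): Outer end of the cap's +x lug, 31 mm from the axis, 12 mm above the foot; the other lug is opposite, on -x. Steel, 14 mm wide, 4 mm high. White dashes on top of the flange show the lugs' direction.
- pot_mouth (a point): Centre of the top of the steel ring in the white pot's mouth, 80 mm above the bench; z up, x towards a red mark. The pot is screwed down: foot 124 mm across, neck 78 mm. The ring's lip is 6 mm thick, opening 52 mm, with two opposite notches 17 mm wide that let the lugs through. Lugs not at the notches rest on the lip with the flange 11.5 mm above it; at the notches (within 3 degrees) the squeezed cap drops.
- pot_mark (a point): Top of the red mark on the pot's shoulder, on the mouth's +x side (another is opposite). The notches lie 0.12 to 0.72 rad anticlockwise (from above) of the marks, at an angle that is not reported. Once dropped in, the cap turns only clockwise, about 36 degrees, to hard stops under the lip; there its teeth face slots 12 mm wide and spring into them when let go. Free teeth block entry and turning.
- tab_a (a joint): How far the tab at the cap's +y side is pressed in, m: 0 free and right out, 0.005 fully squeezed. Let go in the ring short of the slots, it stays pressed in by about 0.002; sprung into its slot it reads 0.
- tab_b (a joint): The same for the tab at the cap's -y side.
- marker_center (a point): Middle of a black marker pen lying on the bench, 135 mm long, 14 mm thick, 7 mm above the bench; not to be moved.
- folder: White paper-folding bone lying flat, 150 x 22 x 5 mm, origin at the centre of its underside, long along its x; not to be moved.
- knife: Red utility knife lying flat, 168 x 22 x 14 mm, long along its x, origin under the middle of its handle; not to be moved.
- brush: Flat paste brush lying on the bench, long along its x, about 200 mm; not to be moved.
- weight: Brass weight standing on the bench, 56 mm across, 52 mm high, origin at the centre of its underside; not to be moved.
- size_jar: Amber glass jar with black lid, 64 mm across, 85 mm high, origin at the centre of its underside; not to be moved.
- gluestick: White glue stick with orange cap standing on end, 28 mm across, 95 mm high, origin at the centre of its underside; not to be moved.
- jar_lid: Plain steel jar lid lying flat, 72 mm across, 14 mm high, origin at the centre of its underside; not to be moved.
There are look-alikes about, which are no part of the job. There is more than one size of the part that bears cap_grip; the job needs the middle-sized.

How it is judged:
On the way, in this order (a step that is already met when the one before it is completed fails the run):
1. The cap is lifted clear of the bench by its squeezed tabs (height (world z) of cap_seat above 0.06 m and value of joint each of tab_a, tab_b above 0.003 m and horizontal distance between cap_seat and pot_mouth above 0.04 m), for 0.1 s.
2. With both tabs squeezed, the cap has dropped through the notches and lies on the ring (value of joint each of tab_a, tab_b above 0.002 m and z of cap_seat in the frame of pot_mouth below 0.003 m and horizontal distance between cap_seat and pot_mouth below 0.004 m), for 0.1 s.
At the end, for the whole second after the job is handed in: The cap sits level on the pot's ring (flange within 3 mm of it, centred within 4 mm, tilted less than 4 degrees), turned home so that both tabs have sprung out to within 1 mm of free, at rest and let go (z of cap_seat in the frame of pot_mouth between -0.003 and 0.003 m and horizontal distance between cap_seat and pot_mouth below 0.004 m and angle between the z axis of cap_seat and the z axis of pot_mouth, either way round below 0.07 rad and value of joint each of tab_a, tab_b below 0.001 m and linear speed of cap below 0.02 m/s and contact force between the fingers and cap below 0.1 N); the robot touches nothing.
It fails at once if The cap is pressed, twisted or dragged against the pot with more than 40 N (contact force between cap and pot above 40 N).
It fails at once if Another thing on the bench is moved by more than 30 mm (distance of any of marker_center, folder, knife, brush, weight, size_jar, gluestick, jar_lid from where it was at the start of the episode above 0.03 m).
It also fails if it takes over 67 s, if anything falls off the work surface, if the arm or the gripper's body presses on something with over 40 N, if the wrist force passes 120 N, or if a joint passes its speed limit or range.

ROBOT

A 6-joint arm with a two-finger parallel gripper is mounted at the origin on the work surface. World frame = base frame: x ahead of the robot, y to its left, z up, the work surface at z = 0. Lengths are in m, angles in rad, forces in N, time in s.
With the tool pointing down it reaches from about 0.325 to 1 m from the base axis. Payload 5.1 kg.
Tool frame: the origin (TCP) lies midway between the tips of the shut fingers; the grasp point (between the pads) lies 19 mm behind it; z points along the fingers, y is the direction in which the jaws open and shut (so a half turn about z gives the same grasp; the last joint's range is limited). The gripper opens to 85 mm and grips with 20 to 120 N. Pads are 22 mm wide; open, the fingers measure 114 mm over their backs; the gripper's body (76 mm by 85 mm) begins 54 mm behind the grasp point. The pads swing forward as they close: fully open they stand 13 mm farther back than shut.
Start: joints at [-1.304, 0.124, 1.65, -0, 1.367, -0.083], TCP at [0.223, -0.611, 0.207] pointing down, gripper open.
Joint ranges: [-2.61, 2.61], [-1.02, 2.33], [0.03, 2.71], [-1.35, 4.49], [0.32, 2.68], [-2.91, 2.91]. Speed limits (rad/s): [2.57, 2.57, 3.14, 3.14, 3.14, 3.14].

INTERFACE

Orientations are given as a unit quaternion [w, x, y, z].
In Python, from plant import r gives the robot as it stands.
- The arm moves only by the tool step_arm, never from a script. Its argument "steps" is a list of rows, each a list of 5 numbers: the shift along the tool's x, y, z in cm, then the turn about the tool's z in degrees, then the opening, from 0 (shut) to 1 (fully open). A call has 1 to 20 rows; each row is the pose to reach, as a shift and turn from the pose commanded when the call began, along the tool's axes at that moment; what a row does not reach only later rows make up. A row lasts 1/10 s, in which the tool goes at most 50 mm and 8.59 degrees, less where a joint would pass 70% of its speed; a pose out of reach is approached as far as the arm can. A call with a gripper value outside its range is refused whole. The fingers move at their own pace and stop on an object; "newtons" is the grip in N (left out, the last holds). Time passes only in rows, so rows that repeat a pose let the fingers close. It gives the time, the measured TCP pose, the force and the opening at its end, in the units of the state.
- r.state(): the state, without advancing time (a new reading comes with each control period).
- r.capture(name): name is "side" or "top"; returns a dict with "frame" (480x640x3 uint8, red, green, blue), "intrinsics" (3x3 intrinsics, pixels), "cam_to_world" (4x4, takes a point from camera to world coordinates). Camera axes: x right, y down, z forward; pixel columns grow to the right and rows downward; lengths in m; the calibration is good to about 2 mm. A picture is of the moment at which its call begins. There is no depth.
- r.finish_job(): hands the job in, once; it reports no verdict.
Trained networks look in a picture, given as the dict that the camera call returned (one of the last four; its "shot" number tells which), for a name from the list of things; names that differ only in an ending like _2 or _b are one class to them, and where a whole thing is asked for, a point or a joint stands for the part that bears it (a point fixed in the world has none). Each returns a list of dicts, best first, with "confidence" (0 to 1); they miss things now and then, are a little off and sometimes report something else, mostly with a low value. They report only what shows in the picture. A call takes as long as a camera call. They do not tell look-alikes from the thing itself.
- r.spot_in(picture, name): "point" ([x, y, z] in m, in world coordinates, good to about 4 mm: the middle of the surface that is visible of it).
The state is a dict: "t": time; "joints": joint angles; "joint_velocities": joint speeds; "joint_efforts": joint torques, N m; "tcp_pos": TCP position; "orientation": TCP orientation; "force": force on the tool from outside, world axes, zero at the start; "moment": the same for the moment, N m; "opening": finger opening in m.
Only numpy, scipy, OpenCV 4.12 (cv2) and the standard library are available. Lean on these libraries where they do the work, as an engineer would, in place of code of your own. Each camera call takes 0.05 s, during which the arm holds its last target.

## Working session

There is one attempt and no reset: what is moved stays moved. The work goes in short steps, Python scripts to look and compute and a tool call to move; the robot and the scene stay as the last step left them, time stands still between calls to the robot, and variables do not carry over. Pictures are saved under pics/ and viewed, and the job is handed in when it is done.

Besides the shell and the picture viewer there is one more tool, called after "Emit:" by a JSON object that holds its "op" and its "data", one argument or row to a line. step_arm: Moves the arm, as the interface text tells. Its arguments: {"type":"object","properties":{"steps":{"type":"array","items":{"type":"array","items":{"type":"number"}}},"newtons":{"type":"number"}},"required":["steps"]}

```bash
ls; mkdir -p pics; cat > h.py <<'E'
from plant import r
import numpy as np, cv2
def save(p,n): cv2.imwrite('pics/'+n+'.png', p['frame'][:,:,::-1])
def proj(p,P):
    T=np.linalg.inv(np.array(p['cam_to_world'])); q=T[:3,:3]@np.array(P)+T[:3,3]; u=np.array(p['intrinsics'])@q; return u[:2]/u[2]
def ray(p,uv,z):
    T=np.array(p['cam_to_world']); d=T[:3,:3]@np.linalg.inv(np.array(p['intrinsics']))@np.array([uv[0],uv[1],1.]); o=T[:3,3]
    return o+d*(z-o[2])/d[2]
E
python3 - <<'E'
from h import *
import json
for n in ['top','side']:
    p=r.capture(n); save(p,n+'0')
    print(n,p['shot'],np.round(p['cam_to_world'],3).tolist(),np.round(p['intrinsics'],1).tolist())
    for k in ['cap_grip','cap_seat','pot_mouth','pot_mark','cap_lug']:
        for d in r.spot_in(p,k):
            print(k,np.round(d['point'],3),round(d['confidence'],2),proj(p,d['point']).round())
print(r.state())
E
```

```text
pics
top 1 [[0.029, -0.998, 0.058, 0.507], [-0.999, -0.029, 0.014, -0.012], [-0.012, -0.058, -0.998, 1.203], [0.0, 0.0, 0.0, 1.0]] [[446.9, 0.0, 324.8], [0.0, 446.9, 239.2], [0.0, 0.0, 1.0]]
cap_grip [ 0.408 -0.279  0.04 ] 0.89 [433. 307.]
cap_grip [ 0.424 -0.14   0.022] 0.8 [378. 298.]
cap_grip [ 0.559 -0.182  0.027] 0.66 [395. 248.]
cap_grip [0.745 0.237 0.013] 0.5 [240. 174.]
cap_seat [ 0.405 -0.276  0.036] 0.86 [431. 308.]
cap_seat [ 0.422 -0.14   0.017] 0.66 [378. 299.]
cap_seat [ 0.556 -0.176  0.026] 0.65 [393. 249.]
pot_mouth [0.496 0.125 0.053] 0.67 [277. 268.]
pot_mark [0.494 0.13  0.047] 0.74 [275. 269.]
cap_lug [ 0.559 -0.178  0.023] 0.81 [394. 248.]
cap_lug [ 0.424 -0.146  0.014] 0.7 [380. 298.]
cap_lug [ 0.404 -0.276  0.037] 0.58 [431. 308.]
side 2 [[-0.728, -0.383, 0.568, 0.012], [-0.685, 0.379, -0.622, 0.606], [0.023, -0.843, -0.538, 0.589], [0.0, 0.0, 0.0, 1.0]] [[446.0, 0.0, 315.6], [0.0, 446.0, 242.1], [0.0, 0.0, 1.0]]
cap_grip [ 0.398 -0.255  0.033] 0.88 [441. 240.]
cap_grip [ 0.551 -0.173  0.027] 0.75 [368. 231.]
cap_grip [ 0.413 -0.134  0.018] 0.69 [406. 263.]
ca
[... 338 characters left out ...]
 0.6, 'joints': array([-1.30358843e+00,  1.23761110e-01,  1.65027150e+00, -4.50347818e-06,
        1.36749333e+00, -8.26081128e-02]), 'joint_velocities': array([ 1.09901438e-03, -9.98812491e-04,  3.78577172e-04,  7.73017918e-05,
        8.11806808e-04,  3.00785278e-04]), 'joint_efforts': array([ 9.78950936e-06, -4.23290920e+01, -3.65522361e+01, -8.31314878e-05,
        6.95009676e-04,  8.43328138e-06]), 'tcp_pos': array([ 0.22273873, -0.61064915,  0.20696428]), 'orientation': array([3.34195082e-05, 9.84742472e-01, 1.74017996e-01, 8.78599226e-07]), 'force': array([ 0.21861247,  0.33689573, -0.10931435]), 'moment': array([-0.00752636,  0.0466647 ,  0.01449306]), 'opening': 0.08529598739742826}
```

View pics/top0.png

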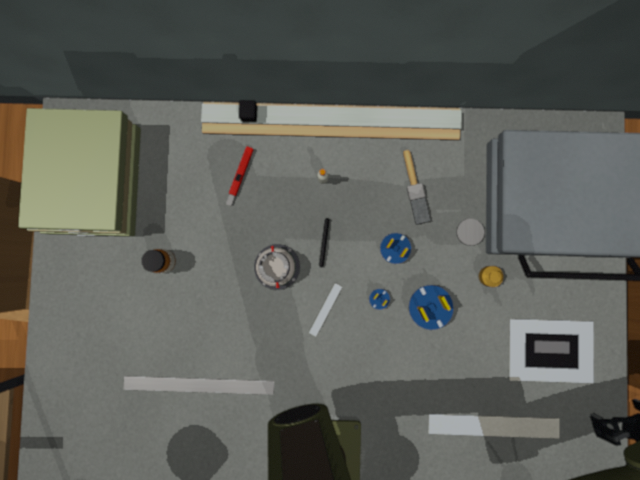

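View pics/side0.png

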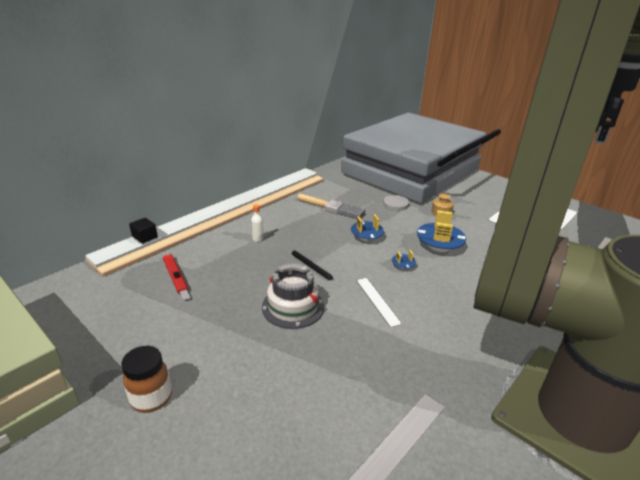

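```bash
python3 - <<'E'
import cv2,numpy as np
t=cv2.imread('pics/top0.png');s=cv2.imread('pics/side0.png')
def c(im,u,v,w=40,k=7): return cv2.resize(im[v-w:v+w,u-w:u+w],None,fx=400/(2*w),fy=400/(2*w),interpolation=cv2.INTER_CUBIC)
cv2.imwrite('pics/caps_top.png',c(t,405,277,60)); cv2.imwrite('pics/caps_side.png',c(s,405,245,60))
cv2.imwrite('pics/pot.png',np.hstack([c(t,278,265,40),c(s,292,290,70)]))
cv2.imwrite('pics/caps.png',np.hstack([cv2.imread('pics/caps_top.png'),cv2.imread('pics/caps_side.png')]))
E
```

```text
(no output)
```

View pics/caps.png

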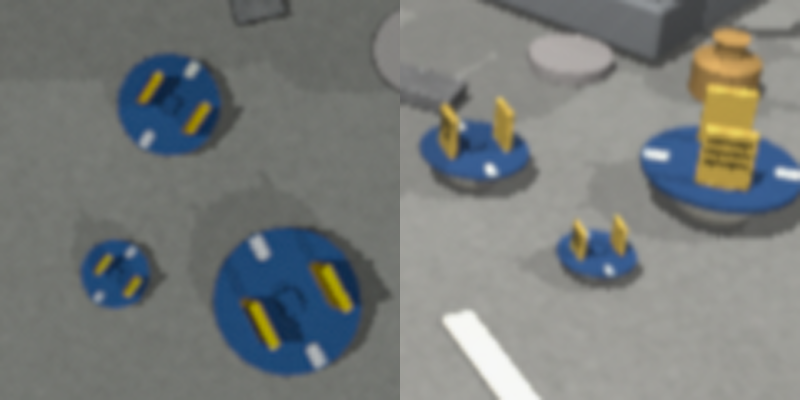

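View pics/pot.png

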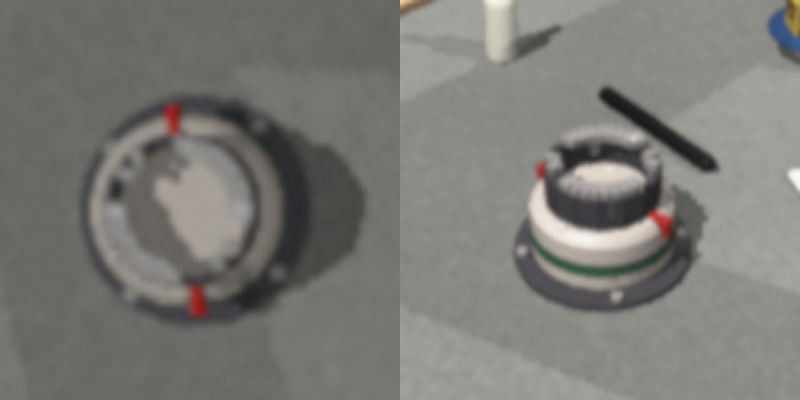

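Candidates for the cap are the large one at top (432,307), the medium one at (396,248) and the small one at (380,298). The medium one's flange measures about 80 mm against the 82 mm described, so I choose it. Next I measure it and the pot precisely.

```bash
python3 - <<'E'
from h import *
from scipy.optimize import least_squares
P={n:r.capture(n) for n in ['top','side']}
print(r.state()['t'])
for n,c in [('top',(396,248)),('side',(368,231))]:
    p=P[n]; f=p['frame'].astype(int); R,G,B=f[...,0],f[...,1],f[...,2]
    m=np.zeros(R.shape,bool); m[c[1]-22:c[1]+22,c[0]-22:c[0]+22]=1
    if n=='side': m[232+12:, :]&=True
    blue=m&(B>R+35)&(B>G+20); yel=m&(R>B+60)&(G>B+30)
    wm=m&(R>170)&(B>170)
    k=cv2.convexHull(np.argwhere(blue|wm)[:,::-1].astype(np.int32)) 
    e=cv2.fitEllipse(k.astype(np.float32)); print(n,'ellipse',e,'centre',ray(p,e[0],0.0245))
    for nm,mm,z in [('yel',yel,0.05),('white',wm,0.0255)]:
        N,l,st,ce=cv2.connectedComponentsWithStats(mm.astype(np.uint8))
        for i in range(1,N):
            if st[i,4]>4: print(nm,st[i,4],ce[i].round(1),ray(p,ce[i],z).round(4))
p=P['top']; f=p['frame'].astype(int); red=(f[...,0]>f[...,1]+60)&(f[...,0]>f[...,2]+60)
red[:,:255]=0;red[:,300:]=0;red[:235]=0;red[300:]=0
N,l,st,ce=cv2.connectedComponentsWithStats(red.astype(np.uint8))
for i in range(1,N): print('red',st[i],ce[i].round(1),ray(p,ce[i],.055).round(4))
p=P['side']; f=p['frame'].astype(int); red=(f[...,0]>f[...,1]+60)&(f[...,0]>f[...,2]+60)
red[:,:255]=0;red[:,330:]=0;red[:260]=0;red[330:]=0
N,l,st,ce=cv2.connectedComponentsWithStats(red.astype(np.uint8))
for i in range(1,N): print('redside',st[i],ce[i].round(1),ray(p,ce[i],.055).round(4))
# big views
def crop(p,u,v,w,h,k): return cv2.resize(p['frame'][v-h:v+h,u-w:u+w,::-1],None,fx=k,fy=k,interpolation=cv2.INTER_LANCZOS4)
cv2.imwrite('pics/potbig_t.png',crop(P['top'],277,266,28,28,20)); cv2.imwrite('pics/potbig_s.png',crop(P['side'],293,288,32,28,12))
E
```

```text
0.7
top ellipse ((395.23333740234375, 247.93359375), (30.36353874206543, 30.410812377929688), 165.713134765625) centre [ 0.55784866 -0.18163434  0.0245    ]
yel 25 [389.6 243.1] [ 0.5689 -0.1633  0.05  ]
yel 26 [403.7 252.2] [ 0.5464 -0.2     0.05  ]
side ellipse ((366.8058776855469, 229.67930603027344), (16.983478546142578, 32.65359878540039), 95.77278900146484) centre [ 0.55859997 -0.17892286  0.0245    ]
yel 62 [375.8 221.1] [ 0.5436 -0.1918  0.05  ]
yel 53 [359.5 223.5] [ 0.5641 -0.1538  0.05  ]
white 6 [371.7 235.3] [ 0.533  -0.1648  0.0255]
red [271 246   3   6  14] [272.  248.2] [0.5467 0.1393 0.055 ]
red [276 282   3   6  15] [276.9 284.9] [0.453  0.1233 0.055 ]
redside [270 277   2   5  10] [270.5 279. ] [0.5467 0.1489 0.055 ]
redside [309 294   8   9  39] [313.  297.3] [0.449  0.1306 0.055 ]
```

View pics/potbig_t.png

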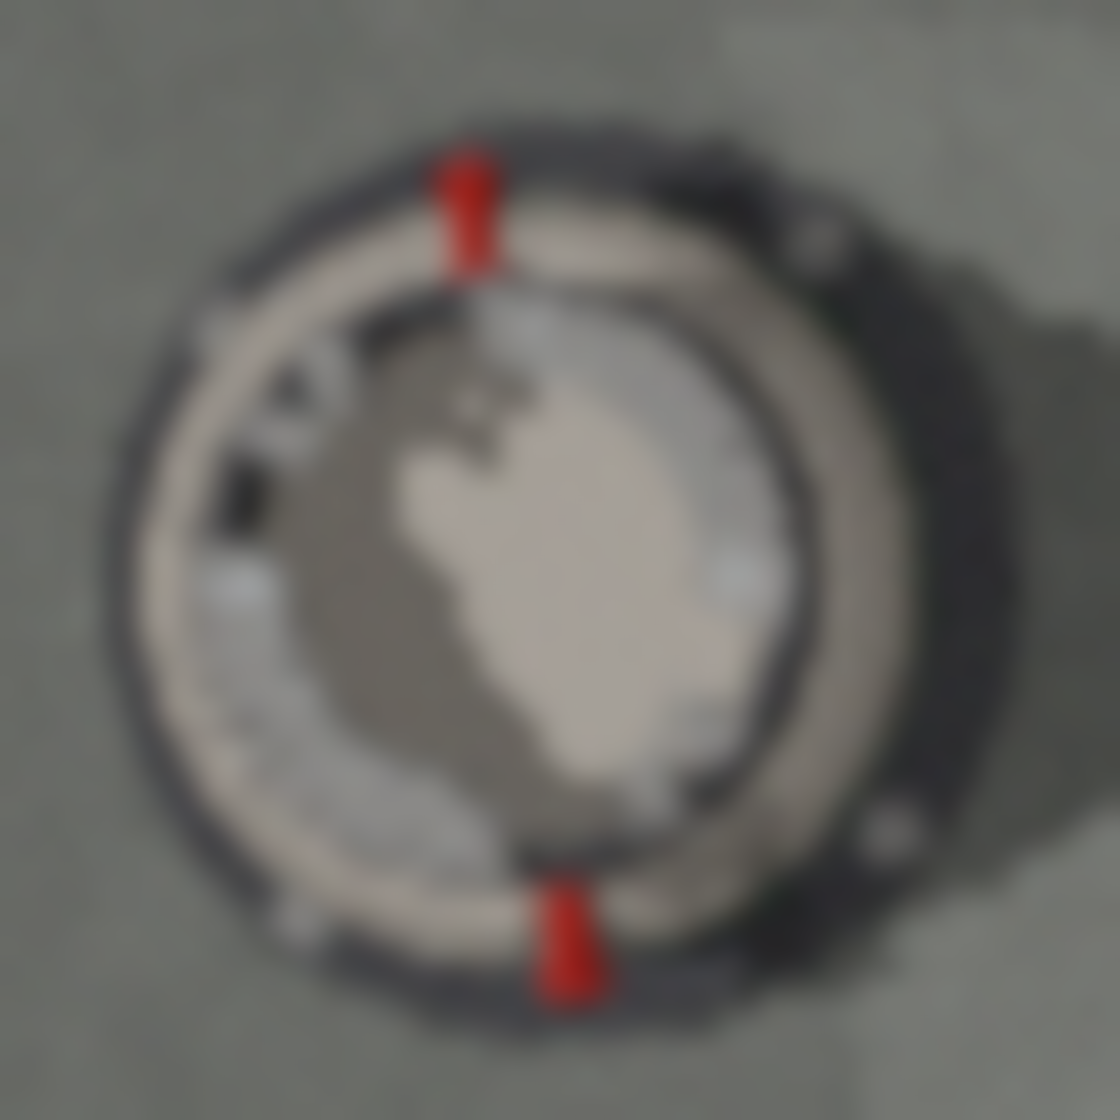

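View pics/potbig_s.png

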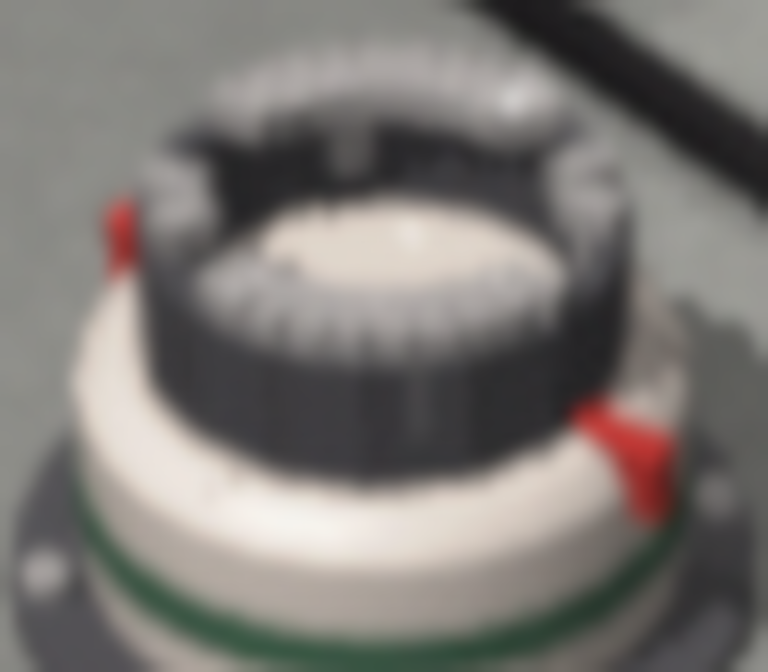

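```bash
python3 - <<'E'
from h import *
P={n:r.capture(n) for n in ['top','side']}
out=[]
for n in P:
    p=P[n]; 
    # metric rectified view at z=0.08: 0.2 mm per px, 100mm wide
    N=500; g=0.2e-3
    cx,cy=0.499,0.132
    ii,jj=np.meshgrid(np.arange(N),np.arange(N),indexing='ij')
    X=cx+(N/2-ii)*g; Y=cy+(N/2-jj)*g
    T=np.linalg.inv(np.array(p['cam_to_world'])); K=np.array(p['intrinsics'])
    Q=np.stack([X,Y,np.full_like(X,.08)],-1)@T[:3,:3].T+T[:3,3]; u=Q@K.T
    mu=(u[...,0]/u[...,2]).astype(np.float32); mv=(u[...,1]/u[...,2]).astype(np.float32)
    im=cv2.remap(p['frame'],mu,mv,cv2.INTER_CUBIC)[:,:,::-1].copy()
    for k in range(0,500,50): cv2.line(im,(k,0),(k,6),(0,255,255),1); cv2.line(im,(0,k),(6,k),(0,255,255),1)
    cv2.circle(im,(250,250),3,(0,255,0),-1)
    out.append(im[:, 50:450])
cv2.imwrite('pics/rect.png',np.hstack(out))
E
```

```text
(no output)
```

View pics/rect.png

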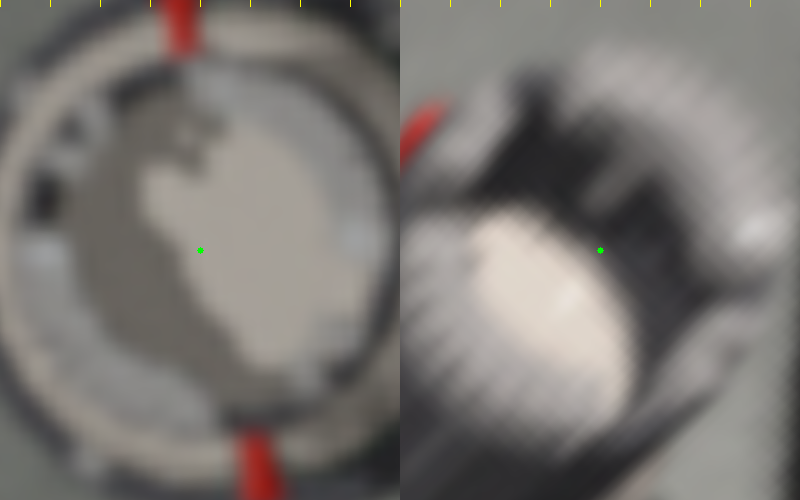

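```bash
cat >> h.py <<'E'
from scipy.spatial.transform import Rotation as Ro
def to(x,y,z,xang=None):
    s=r.state(); q=s['orientation']; R=Ro.from_quat([q[1],q[2],q[3],q[0]]).as_matrix()
    d=R.T@(np.array([x,y,z])-s['tcp_pos'])*100
    a=np.degrees(np.arctan2(R[1,0],R[0,0]))
    print('shift cm',d.round(2),'xang now',a.round(2),'turn',None if xang is None else round((a-xang+180)%360-180,2),'t',s['t'])
E
python3 -c "
from h import *
to(.558,-.18,.12,-30)"
```

```text
shift cm [ 46.25 -28.97   8.69] xang now 20.04 turn 50.04 t 0.8
```

Emit:
{"op": "step_arm", "data": {
  "steps": [
    [46.2,-29,5,50,0.85],
    [46.2,-29,5,50,0.85],
    [46.2,-29,5,50,0.85],
    [46.2,-29,5,50,0.85],
    [46.2,-29,5,50,0.85],
    [46.2,-29,5,50,0.85],
    [46.2,-29,5,50,0.85],
    [46.2,-29,5,50,0.85],
    [46.2,-29,5,50,0.85],
    [46.2,-29,5,50,0.85],
    [46.2,-29,5,50,0.85],
    [46.2,-29,7.7,50,0.85],
    [46.2,-29,8.7,50,0.85],
    [46.2,-29,8.7,50,0.85],
    [46.2,-29,8.7,50,0.85]
  ],
  "newtons": 30
}}

```text
t: 2.3
tcp_pos: [0.557, -0.1809, 0.1202]
orientation: [0.0, 0.966, -0.259, -0.0]
force: [0.2, 0.6, 1.0]
opening: 0.0724
```

```bash
python3 - <<'E'
from h import *
P={n:r.capture(n) for n in ['top','side']}
to(.558,-.18,.028,-30)
def crop(p,u,v,w,h,k): return cv2.resize(p['frame'][v-h:v+h,u-w:u+w,::-1],None,fx=k,fy=k,interpolation=cv2.INTER_CUBIC)
cv2.imwrite('pics/a1.png',np.hstack([crop(P['top'],396,240,50,50,4),crop(P['side'],368,215,50,50,4)]))
E
```

```text
shift cm [-0.05 -0.13  9.33] xang now -30.06 turn -0.06 t 2.4
```

View pics/a1.png

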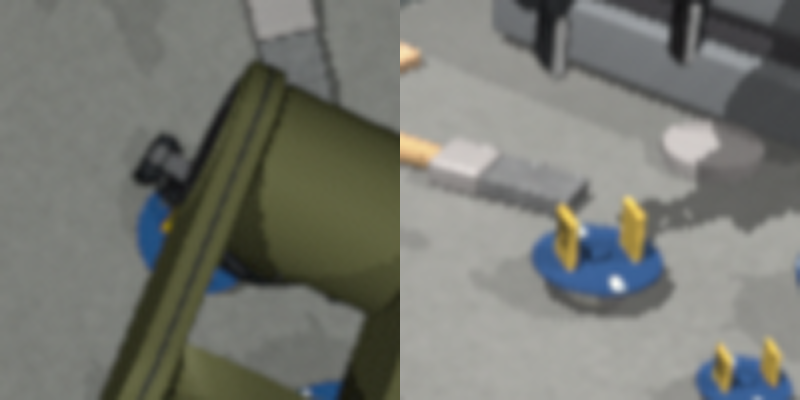

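```bash
python3 - <<'E'
from h import *
p=r.capture('side'); t=r.state()['tcp_pos']
for dz in [0,.006,.012]: 
  for s in (-1,0,1):
    d=np.array([.5,.866,0])*.036*s
    print(dz,s,proj(p,t+d+[0,0,dz]).round(1))
for s in (-1,1):
  d=np.array([.5,.866,0])*.0225*s
  print('tab',proj(p,np.array([.558,-.18,.0575])+d).round(1),proj(p,np.array([.558,-.18,.0255])+d).round(1))
cv2.imwrite('pics/a2.png',cv2.resize(p['frame'][150:260,320:420,::-1],None,fx=6,fy=5.4,interpolation=cv2.INTER_CUBIC))
E
```

```text
0 -1 [385.2 192.6]
0 0 [371.2 194.2]
0 1 [356.9 195.9]
0.006 -1 [385.5 190.3]
0.006 0 [371.4 191.9]
0.006 1 [357.1 193.6]
0.012 -1 [385.7 188. ]
0.012 0 [371.6 189.6]
0.012 1 [357.3 191.3]
tab [376.9 216.8] [375.7 228.1]
tab [359.8 219.1] [358.8 230.4]
```

View pics/a2.png

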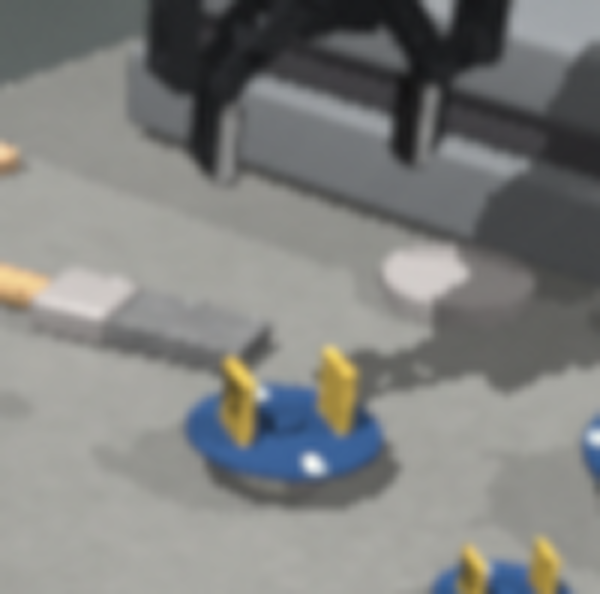

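Emit:
{"op": "step_arm", "data": {
  "steps": [
    [0,-0.2,4.5,0,0.85],
    [0,-0.2,8,0,0.85],
    [0,-0.2,9,0,0.85],
    [0,-0.2,9,0,0.85]
  ]
}}

```text
t: 2.85
tcp_pos: [0.5572, -0.1782, 0.0288]
orientation: [-0.0, 0.966, -0.259, -0.001]
force: [0.6, 0.5, 0.3]
opening: 0.0726
```

```bash
python3 - <<'E'
from h import *
p=r.capture('side')
cv2.imwrite('pics/a3.png',cv2.resize(p['frame'][180:260,320:420,::-1],None,fx=7,fy=7,interpolation=cv2.INTER_CUBIC))
E
```

```text
(no output)
```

View pics/a3.png

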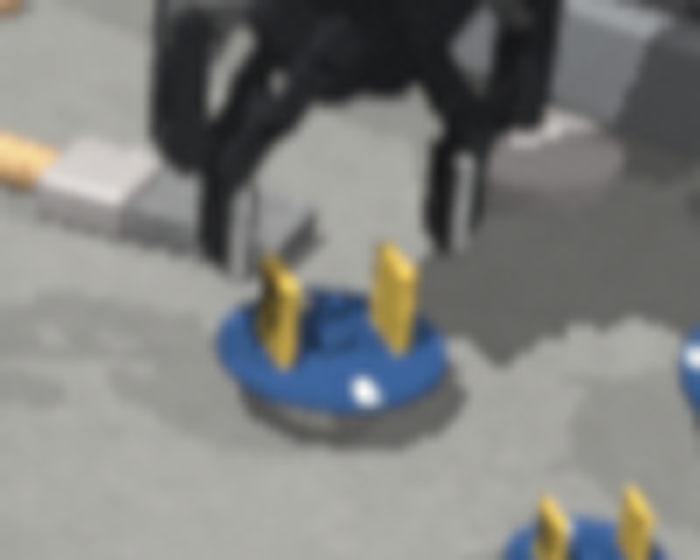

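Emit:
{"op": "step_arm", "data": {
  "steps": [
    [0,0,0,0,0.62],
    [0,0,0,0,0.62],
    [0,0,0,0,0.62]
  ],
  "newtons": 20
}}

```text
t: 3.2
tcp_pos: [0.5595, -0.1786, 0.0318]
orientation: [0.0, 0.966, -0.258, 0.001]
force: [0.1, 0.1, -0.4]
opening: 0.0535
```

```bash
python3 - <<'E'
from h import *
p=r.capture('side');s=r.state();print(s['opening'],s['force'])
cv2.imwrite('pics/a4.png',cv2.resize(p['frame'][180:260,320:420,::-1],None,fx=7,fy=7,interpolation=cv2.INTER_CUBIC))
p=r.capture('top')
cv2.imwrite('pics/a4t.png',cv2.resize(p['frame'][190:290,340:460,::-1],None,fx=6,fy=6,interpolation=cv2.INTER_CUBIC))
E
```

```text
0.05310135581749787 [ 0.19095662 -0.13692902  0.53913265]
```

View pics/a4.png

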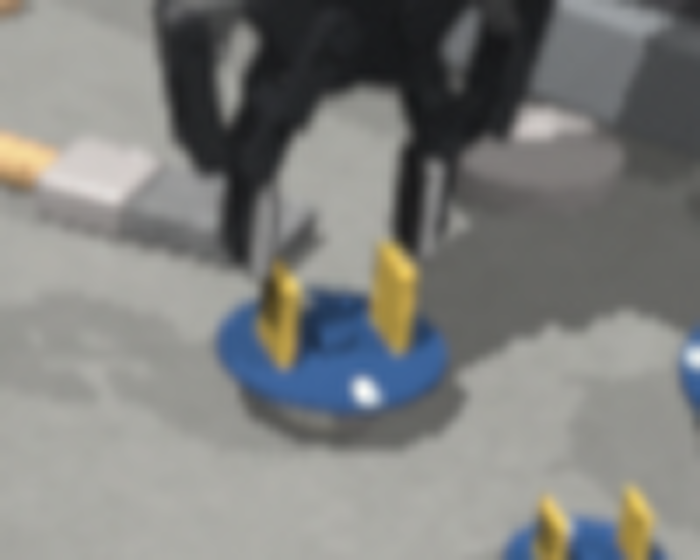

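View pics/a4t.png

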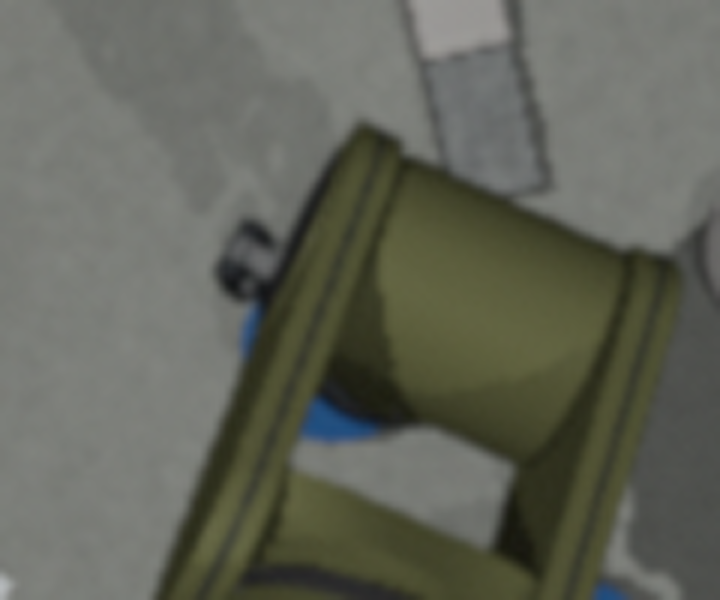

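```bash
python3 - <<'E'
from h import *
p=r.capture('side')
c=np.array([.558,-.18,0])
for z in (.03,.04,.05,.06):
  for uv in [(353.6,219.9),(358,221),(377.5,216)]:
    d=ray(p,uv,z)-c; xt=np.array([.866,-.5]); yt=np.array([.5,.866]); print(z,uv,(d[:2]@xt*1000).round(1),(d[:2]@yt*1000).round(1))
s=r.state();print(s['tcp_pos'],s['joints'])
E
```

```text
0.03 (353.6, 219.9) 45.0 19.4
0.03 (358, 221) 36.9 10.6
0.03 (377.5, 216) 48.5 -47.9
0.04 (353.6, 219.9) 28.7 26.3
0.04 (358, 221) 20.8 17.7
0.04 (377.5, 216) 32.2 -39.8
0.05 (353.6, 219.9) 12.4 33.3
0.05 (358, 221) 4.7 24.8
0.05 (377.5, 216) 15.9 -31.6
0.06 (353.6, 219.9) -3.9 40.2
0.06 (358, 221) -11.5 31.9
0.06 (377.5, 216) -0.5 -23.5
[ 0.55875981 -0.17827119  0.03064846] [-4.00358271e-01  1.58394949e-01  1.92840610e+00  7.41551984e-06
  1.05364489e+00  1.69324365e+00]
```

Emit:
{"op": "step_arm", "data": {
  "steps": [
    [0,0,0.5,0,0.62],
    [0,0,0.8,0,0.62],
    [0,0,0.8,0,0.62]
  ]
}}

```text
t: 3.65
tcp_pos: [0.5618, -0.1817, 0.0281]
orientation: [0.003, 0.966, -0.258, 0.004]
force: [-5.9, -3.4, 22.1]
opening: 0.0529
```

```bash
python3 - <<'E'
from h import *
p=r.capture('side');s=r.state();print(s['opening'],s['force'])
cv2.imwrite('pics/a5.png',cv2.resize(p['frame'][180:260,320:420,::-1],None,fx=8,fy=7,interpolation=cv2.INTER_CUBIC))
E
```

```text
0.0529535345457548 [-5.90402793 -3.16267864 21.61517077]
```

View pics/a5.png

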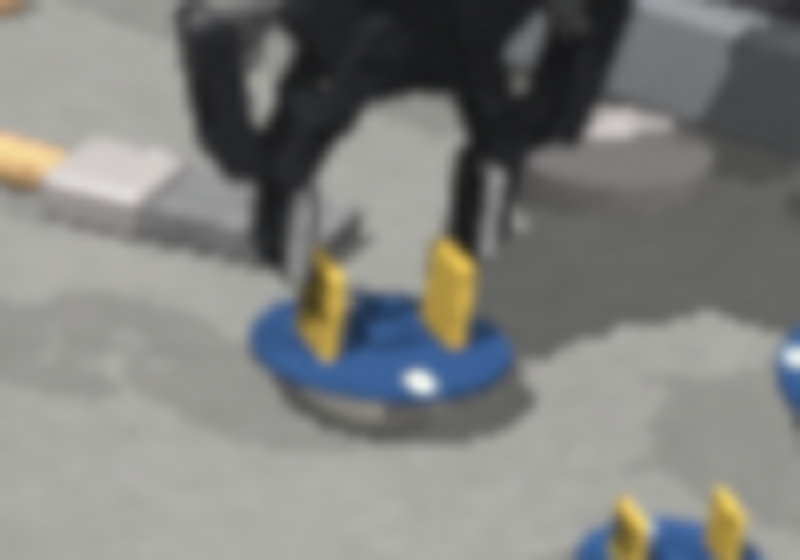

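Emit:
{"op": "step_arm", "data": {
  "steps": [
    [0,0,-1,0,0.62],
    [0,-0.3,-1,0,0.85],
    [0,-0.3,-1,0,0.85],
    [0,-0.3,-0.6,0,0.85],
    [0,-0.3,-0.3,0,0.85],
    [0,-0.3,0,0,0.85],
    [0,-0.3,0,0,0.85]
  ]
}}

```text
t: 4.4
tcp_pos: [0.559, -0.1751, 0.0206]
orientation: [-0.0, 0.966, -0.258, -0.001]
force: [-0.2, -0.9, -0.1]
opening: 0.0724
```

```bash
python3 - <<'E'
from h import *
p=r.capture('side');s=r.state();print(s['opening'],s['force'],s['moment'],s['tcp_pos'])
cv2.imwrite('pics/a6.png',cv2.resize(p['frame'][180:260,320:420,::-1],None,fx=8,fy=7,interpolation=cv2.INTER_CUBIC))
E
```

```text
0.07229138572715445 [ 0.29142066 -0.63339852  0.97654013] [0.07360335 0.01189507 0.02670296] [ 0.55935    -0.1753289   0.02107861]
```

View pics/a6.png

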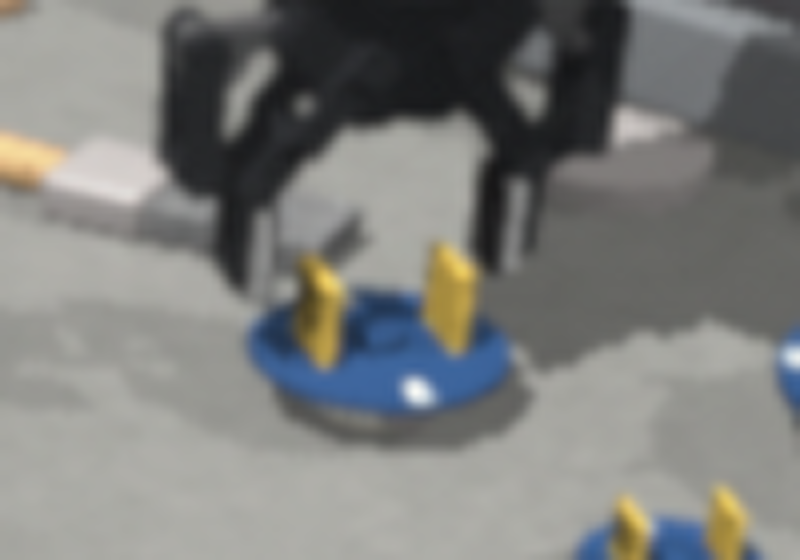

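Emit:
{"op": "step_arm", "data": {
  "steps": [
    [0,0.1,0.4,0,0.85],
    [0,0.1,0.7,0,0.85],
    [0,0.1,0.9,0,0.85],
    [0,0.1,0.9,0,0.85]
  ]
}}

```text
t: 4.85
tcp_pos: [0.559, -0.1763, 0.0124]
orientation: [-0.0, 0.966, -0.258, -0.0]
force: [-0.8, -0.1, -0.3]
opening: 0.0725
```

```bash
python3 - <<'E'
from h import *
p=r.capture('side');s=r.state();print(s['opening'],s['force'],s['moment'],s['tcp_pos'])
cv2.imwrite('pics/a7.png',cv2.resize(p['frame'][180:260,320:420,::-1],None,fx=8,fy=7,interpolation=cv2.INTER_CUBIC))
E
```

```text
0.07261811710011007 [ 0.71326608 -0.26402019 -0.59597774] [0.0056095  0.06129544 0.00733511] [ 0.55919367 -0.17634975  0.01268222]
```

View pics/a7.png

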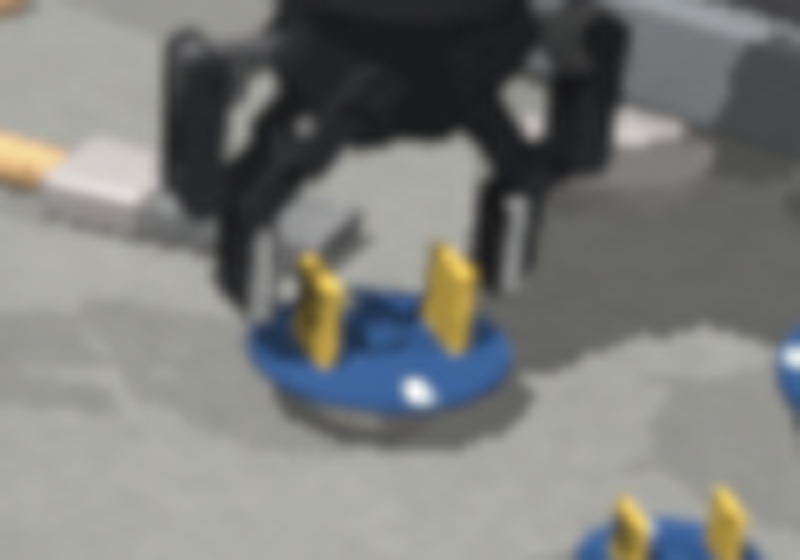

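Emit:
{"op": "step_arm", "data": {
  "steps": [
    [0,0,0,0,0.62],
    [0,0,0,0,0.62],
    [0,0,0,0,0.5],
    [0,0,0,0,0.5]
  ],
  "newtons": 20
}}

```text
t: 5.3
tcp_pos: [0.5598, -0.1767, 0.0137]
orientation: [0.0, 0.966, -0.258, 0.0]
force: [-1.6, 0.6, 2.9]
opening: 0.0428
```

```bash
python3 - <<'E'
from h import *
p=r.capture('side');s=r.state();print(s['opening'],s['force'],s['moment'],s['tcp_pos'])
cv2.imwrite('pics/a8.png',cv2.resize(p['frame'][180:260,320:420,::-1],None,fx=8,fy=7,interpolation=cv2.INTER_CUBIC))
E
```

```text
0.042950403653280504 [-1.32078003 -0.26269135  3.45661486] [-0.0634398   0.16162072 -0.02284431] [ 0.559812   -0.1766539   0.01364415]
```

View pics/a8.png

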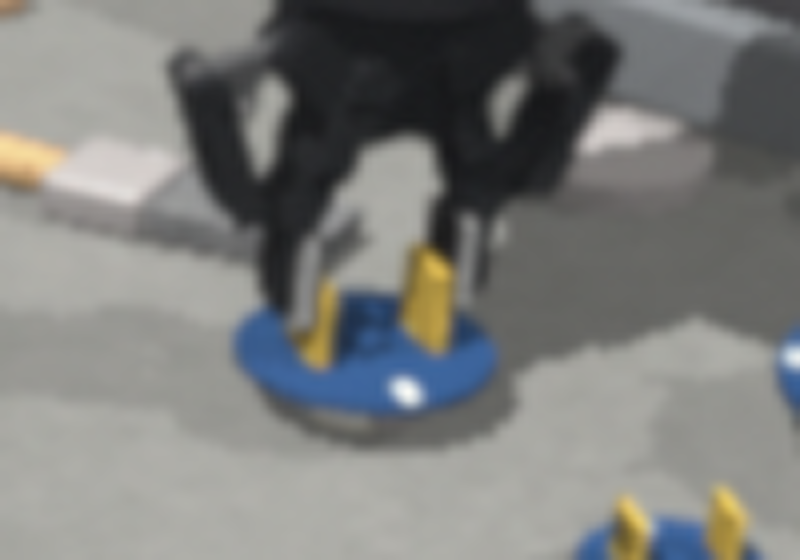

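Emit:
{"op": "step_arm", "data": {
  "steps": [
    [0,0,0,0,0.35],
    [0,0,0,0,0.3],
    [0,0,0,0,0.3],
    [0,0,0,0,0.3]
  ],
  "newtons": 35
}}

```text
t: 5.75
tcp_pos: [0.5605, -0.1771, 0.0151]
orientation: [0.0, 0.966, -0.258, 0.001]
force: [-3.2, -1.2, 9.9]
opening: 0.0341
```

```bash
python3 - <<'E'
from h import *
p=r.capture('side');s=r.state();print(s['opening'],s['force'],s['moment'],s['tcp_pos'])
cv2.imwrite('pics/a9.png',cv2.resize(p['frame'][180:260,320:420,::-1],None,fx=8,fy=7,interpolation=cv2.INTER_CUBIC))
E
```

```text
0.03410259652544692 [-3.08953689 -0.74316687  9.71233064] [-0.04446969  0.46928105 -0.02061204] [ 0.56052667 -0.17712217  0.01512019]
```

View pics/a9.png

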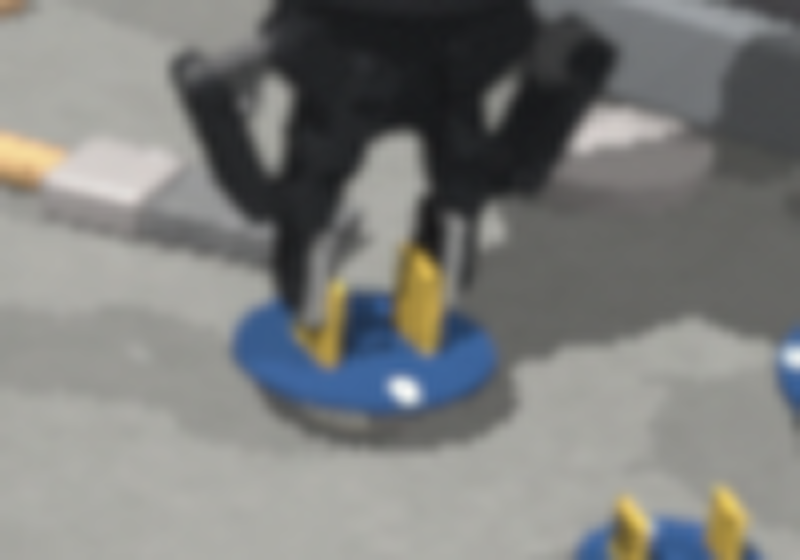

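Emit:
{"op": "step_arm", "data": {
  "steps": [
    [0,0,-0.5,0,0.3],
    [0,0,-2,0,0.3],
    [0,0,-5,0,0.3],
    [0,0,-9,0,0.3],
    [0,0,-10,0,0.3],
    [0,0,-10,0,0.3],
    [0,0,-10,0,0.3]
  ]
}}

```text
t: 6.5
tcp_pos: [0.5585, -0.176, 0.1116]
orientation: [-0.0, 0.966, -0.258, -0.001]
force: [0.4, -0.1, -1.3]
opening: 0.0342
```

```bash
cat >> h.py <<'E'
def crop(p,u,v,w,h,k): return cv2.resize(p['frame'][v-h:v+h,u-w:u+w,::-1],None,fx=k,fy=k,interpolation=cv2.INTER_CUBIC)
E
python3 - <<'E'
from h import *
P={n:r.capture(n) for n in ['top','side']}
s=r.state();print(s['opening'],s['force'],s['moment'],s['tcp_pos'])
print(proj(P['side'],s['tcp_pos']),proj(P['top'],s['tcp_pos']))
cv2.imwrite('pics/b1.png',np.hstack([crop(P['top'],400,240,40,40,5),crop(P['side'],372,190,40,40,5)]))
E
```

```text
0.034374391982186725 [ 0.62228489  0.13679086 -1.70371864] [ 0.00737247  0.01443583 -0.05173751] [ 0.55779974 -0.17571922  0.11034673]
[369.31677429 199.14407701] [397.91112084 246.5130163 ]
```

View pics/b1.png

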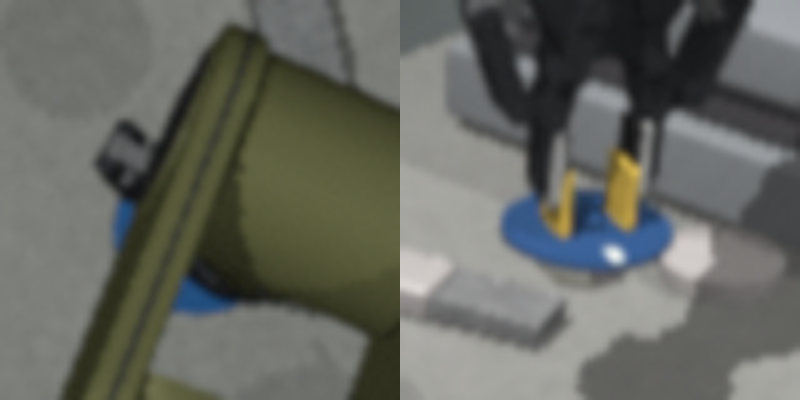

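```bash
cat >> h.py <<'E'
from scipy.optimize import least_squares
def capfit(p,c,zseat,w=26,free_z=False):
    f=p['frame'].astype(int); R,G,B=f[...,0],f[...,1],f[...,2]
    m=np.zeros(R.shape,bool); c=np.round(c).astype(int); m[c[1]-w:c[1]+w,c[0]-w:c[0]+w]=1
    blue=m&(B>R+30)&(B>G+18)
    N,l,st,ce=cv2.connectedComponentsWithStats(blue.astype(np.uint8),connectivity=8)
    blue=np.isin(l,[i for i in range(1,N) if st[i,4]>15])
    pts=np.argwhere(blue)[:,::-1].astype(np.float32)
    # pixel squares' hull
    h=cv2.convexHull(pts)[:,0]
    th=np.linspace(0,2*np.pi,72,endpoint=False)
    def model(x,y,z):
        q=[proj(p,[x+.041*np.cos(t),y+.041*np.sin(t),zz]) for t in th for zz in (z,z+.004)]
        return cv2.convexHull(np.array(q,np.float32))
    def res(v):
        mm=model(v[0],v[1],v[2] if free_z else zseat)
        return [cv2.pointPolygonTest(mm,(float(a),float(b)),True)-0.3 for a,b in h]
    x0=ray(p,pts.mean(0),zseat+.003); x0=[x0[0],x0[1]]+([zseat] if free_z else [])
    s=least_squares(res,x0,loss='soft_l1',f_scale=0.5,diff_step=1e-3)
    return s.x, np.sqrt(np.mean(np.square(s.fun))), len(h)
E
python3 - <<'E'
from h import *
import h
p=r.capture('side'); s=r.state(); t=s['tcp_pos']
zs=t[2]+.0064
print(t,capfit(p,(372+17-0*17-17,190+5),zs),capfit(p,(372,195),zs,free_z=True))
im=cv2.imread('pics/side0.png'); p0=dict(p); p0['frame']=im[:,:,::-1]
print('orig side',capfit(p0,(368,233),.0215),capfit(p0,(368,233),.0215,free_z=True))
pt=r.capture('top'); p0=dict(pt); p0['frame']=cv2.imread('pics/top0.png')[:,:,::-1]
print('orig top',capfit(p0,(395,248),.0215))
to(.499,.134,.15,20)
E
```

```text
[ 0.55787809 -0.17577235  0.11038223] (array([ 0.56135011, -0.17690925]), np.float64(0.3409218677629963), 18) (array([ 0.57274731, -0.19312894,  0.1066758 ]), np.float64(0.22953055782148468), 18)
orig side (array([ 0.56048161, -0.18165345]), np.float64(0.28176203390618115), 17) (array([ 0.56780813, -0.19225602,  0.01370642]), np.float64(0.2081107078677724), 17)
orig top (array([ 0.5578043 , -0.18175177]), np.float64(0.16820541120949214), 22)
shift cm [-20.61 -23.89  -3.87] xang now -29.96 turn -49.96 t 6.7
```

```bash
python3 - <<'E'
from h import *
to(.499,.131,.125,19.5)
E
```

```text
shift cm [-20.45 -23.63  -1.37] xang now -29.96 turn -49.46 t 6.7
```

Emit:
{"op": "step_arm", "data": {
  "steps": [
    [0,-3,-4,0,0.3],
    [-20.5,-23.6,-4,-49.5,0.3],
    [-20.5,-23.6,-4,-49.5,0.3],
    [-20.5,-23.6,-4,-49.5,0.3],
    [-20.5,-23.6,-4,-49.5,0.3],
    [-20.5,-23.6,-4,-49.5,0.3],
    [-20.5,-23.6,-4,-49.5,0.3],
    [-20.5,-23.6,-4,-49.5,0.3],
    [-20.5,-23.6,-2.5,-49.5,0.3],
    [-20.5,-23.6,-1.4,-49.5,0.3],
    [-20.5,-23.6,-1.4,-49.5,0.3],
    [-20.5,-23.6,-1.4,-49.5,0.3]
  ]
}}

```text
t: 7.9
tcp_pos: [0.4992, 0.1292, 0.1256]
orientation: [0.0, 0.986, 0.169, -0.001]
force: [0.8, -0.3, -1.1]
opening: 0.0341
```

```bash
python3 - <<'E'
from h import *
P={n:r.capture(n) for n in ['top','side']}
s=r.state();t=s['tcp_pos'];print(s['opening'],s['force'],t)
p=P['side'];c=proj(p,t+[0,0,.008]);print(c,capfit(p,c,t[2]+.0064),capfit(p,c,t[2]+.0064,free_z=True))
p=P['top'];c=proj(p,t+[0,0,.008]);print(c,capfit(p,c,t[2]+.0064))
cv2.imwrite('pics/c1.png',np.hstack([crop(P['top'],275,255,40,40,5),crop(P['side'],293,275,40,40,5)]))
E
```

```text
0.03388117434714417 [ 0.00514234 -0.17089401 -0.82982604] [0.50005373 0.12964309 0.12699925]
[294.03285954 250.58540469] (array([0.50216235, 0.12962638]), np.float64(0.40146761248323914), 20) (array([0.51085486, 0.12157347, 0.12512369]), np.float64(0.2523532920395781), 20)Traceback (most recent call last):
  File "<stdin>", line 5, in <module>
  File "h.py", line 25, in capfit
    h=cv2.convexHull(pts)[:,0]
      ~~~~~~~~~~~~~~~~~~~^^^^^
TypeError: 'NoneType' object is not subscriptable
```

```bash
python3 - <<'E'
from h import *
P={n:r.capture(n) for n in ['top','side']}
cv2.imwrite('pics/c1.png',np.hstack([crop(P['top'],275,255,40,40,5),crop(P['side'],293,275,40,40,5)]))
p0=dict(P['side']); p0['frame']=cv2.imread('pics/side0.png')[:,:,::-1]
def ov(p,cx,cy,rs,u,v,w,h,k):
    im=crop(p,u,v,w,h,k)
    for R,z,col in rs:
        q=np.array([proj(p,[cx+R*np.cos(t),cy+R*np.sin(t),z]) for t in np.linspace(0,2*np.pi,80)])
        q=((q-[u-w,v-h]+.5)*k).astype(np.int32); cv2.polylines(im,[q],True,col,1)
    return im
a=ov(p0,.502,.1315,[(.039,.08,(0,255,0)),(.026,.08,(0,255,255)),(.062,.004,(255,0,255))],293,288,35,33,11)
cv2.imwrite('pics/c2.png',a)
p0=dict(P['top']); p0['frame']=cv2.imread('pics/top0.png')[:,:,::-1]
cv2.imwrite('pics/c3.png',ov(p0,.4994,.1312,[(.039,.08,(0,255,0)),(.026,.08,(0,255,255)),(.062,.004,(255,0,255))],277,266,30,30,12))
E
```

```text
(no output)
```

View pics/c1.png

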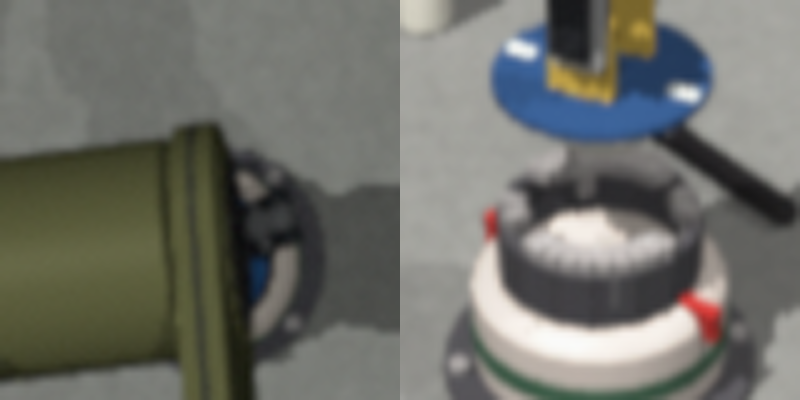

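View pics/c2.png

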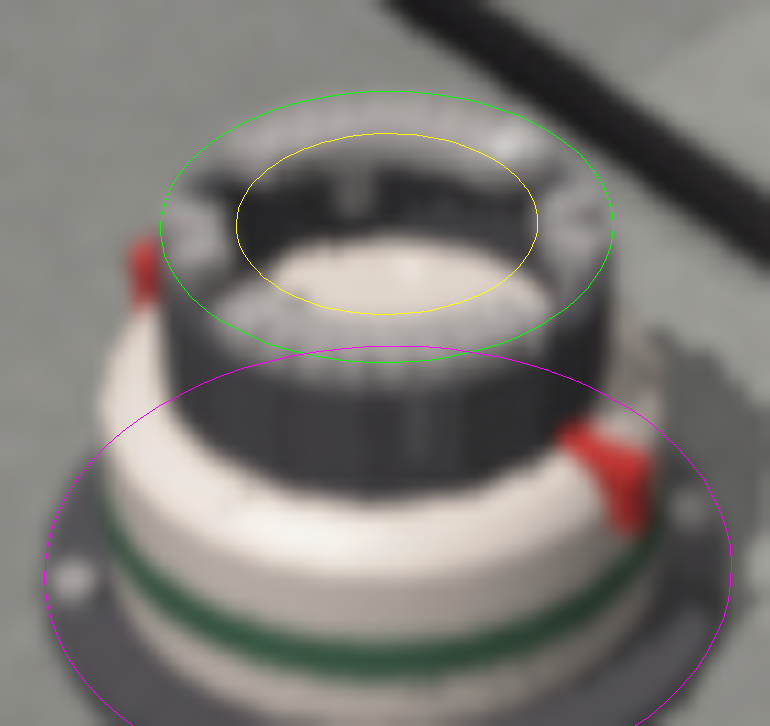

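View pics/c3.png

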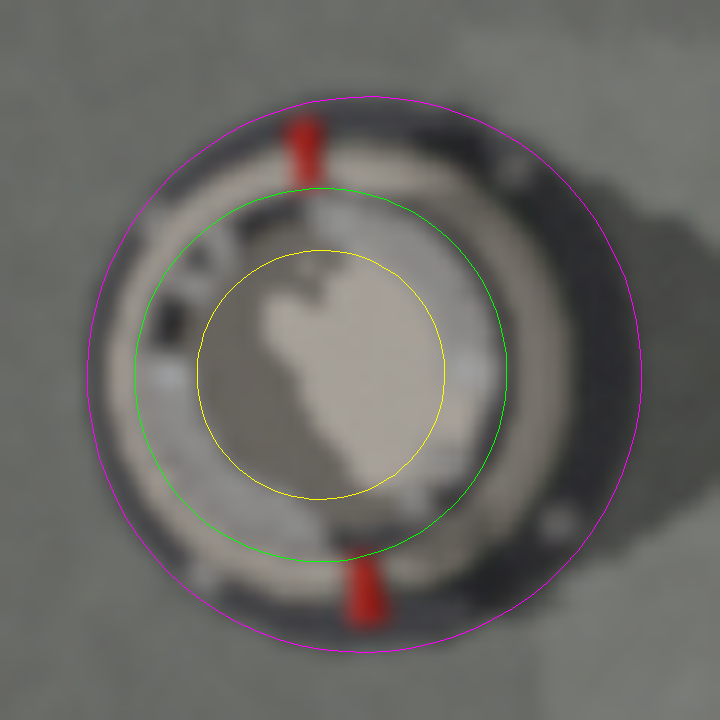

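```bash
python3 - <<'E'
from h import *
p=r.capture('side'); s=r.state(); t=s['tcp_pos']; print(t)
def ov(p,circ,u,v,w,h,k):
    im=crop(p,u,v,w,h,k)
    for cx,cy,R,z,col in circ:
        q=np.array([proj(p,[cx+R*np.cos(a),cy+R*np.sin(a),z]) for a in np.linspace(0,2*np.pi,80)])
        q=((q-[u-w,v-h]+.5)*k).astype(np.int32); cv2.polylines(im,[q],True,col,1)
    return im
z=t[2]+.0064
cv2.imwrite('pics/c4.png',ov(p,[(.5022,.1296,.041,z,(0,255,0)),(.5022,.1296,.041,z+.004,(0,255,255)),(.500,.1337,.037,.08,(255,0,255)),(.500,.1337,.026,.08,(255,0,255))],295,268,35,36,11))
E
```

```text
[0.50014639 0.13012507 0.12752551]
```

View pics/c4.png

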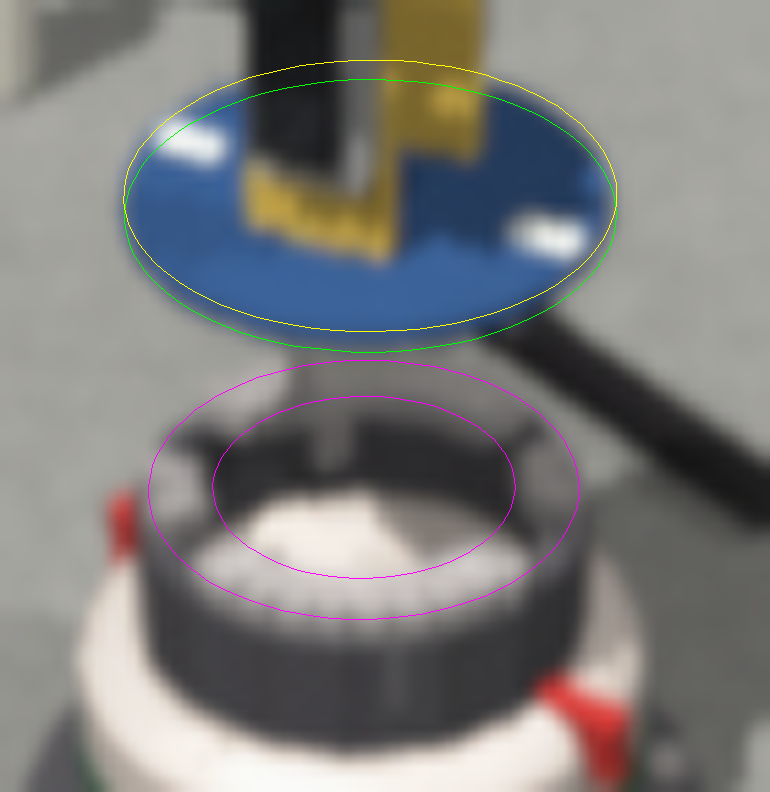

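```bash
python3 - <<'E'
from h import *
to(.4988,.132,.100,19.5)
E
```

```text
shift cm [-0.07 -0.22  2.75] xang now 19.5 turn 0.0 t 8.15
```

Emit:
{"op": "step_arm", "data": {
  "steps": [
    [-0.1,-0.2,1,0,0.3],
    [-0.1,-0.2,2,0,0.3],
    [-0.1,-0.2,2.7,0,0.3],
    [-0.1,-0.2,2.7,0,0.3]
  ]
}}

```text
t: 8.55
tcp_pos: [0.4965, 0.1318, 0.0977]
orientation: [-0.0, 0.985, 0.17, -0.002]
force: [-0.0, 0.3, -1.0]
opening: 0.0342
```

```bash
python3 - <<'E'
from h import *
p=r.capture('side'); s=r.state(); t=s['tcp_pos']; print(t,s['force'],s['opening'])
cv2.imwrite('pics/c5.png',crop(p,295,272,35,36,11))
E
```

```text
[0.49713081 0.13190753 0.09863079] [ 0.09055548  0.26655183 -1.23355442] 0.03408080743244207
```

View pics/c5.png

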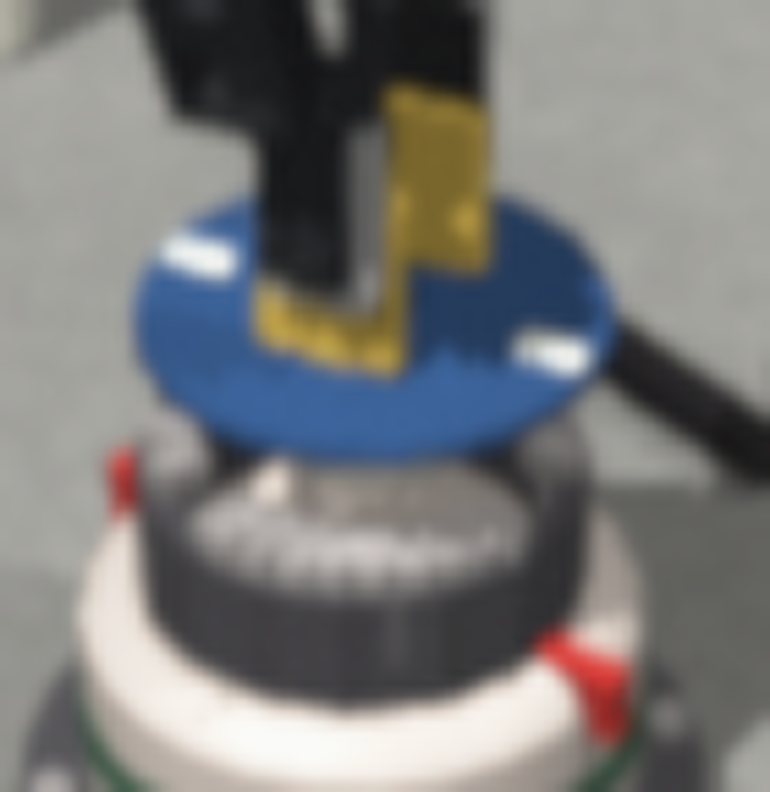

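```bash
python3 - <<'E'
from h import *
to(.4985,.133,.089,19.5)
E
```

```text
shift cm [ 0.17 -0.06  0.96] xang now 19.55 turn 0.05 t 8.6
```

Emit:
{"op": "step_arm", "data": {
  "steps": [
    [0.15,-0.05,0.4,0,0.3],
    [0.15,-0.05,0.7,0,0.3],
    [0.15,-0.05,0.9,0,0.3],
    [0.15,-0.05,0.9,0,0.3]
  ]
}}

```text
t: 9.0
tcp_pos: [0.4991, 0.1329, 0.0906]
orientation: [-0.0, 0.985, 0.17, -0.0]
force: [-0.5, -0.9, -0.6]
opening: 0.034
```

```bash
python3 - <<'E'
from h import *
p=r.capture('side'); s=r.state(); t=s['tcp_pos']; print(t,s['force'],s['moment'],s['opening'])
cv2.imwrite('pics/c6.png',crop(p,295,275,35,30,10))
E
```

```text
[0.49915888 0.13293388 0.09080053] [-0.80983983  0.44496004 -1.14077416] [-0.01241221  0.00613515  0.01760877] 0.03388950888667218
```

View pics/c6.png

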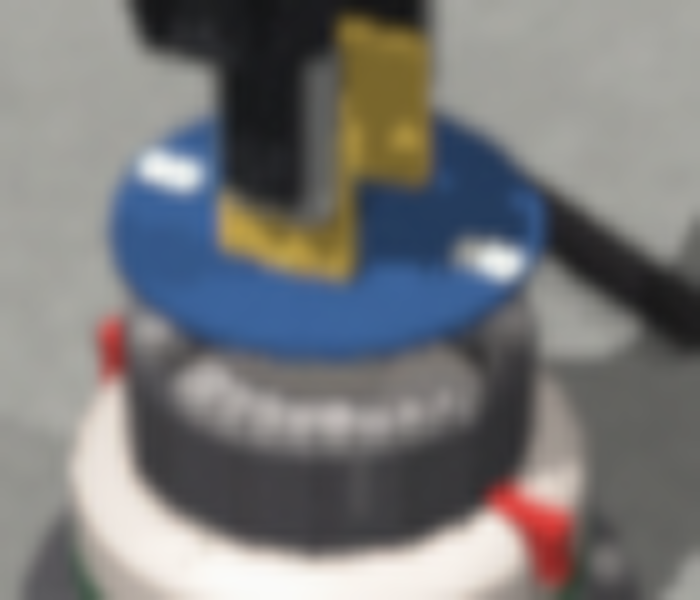

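Emit:
{"op": "step_arm", "data": {
  "steps": [
    [0,0,0.2,0,0.3],
    [0,0,0.4,0,0.3],
    [0,0,0.4,0,0.3],
    [0,0,0.4,0,0.3]
  ]
}}

```text
t: 9.45
tcp_pos: [0.4992, 0.1329, 0.0868]
orientation: [-0.0, 0.985, 0.17, -0.0]
force: [-0.2, -0.0, -0.6]
opening: 0.0338
```

Emit:
{"op": "step_arm", "data": {
  "steps": [
    [0,0,0.15,0,0.3],
    [0,0,0.3,0,0.3],
    [0,0,0.3,0,0.3]
  ]
}}

```text
t: 9.75
tcp_pos: [0.499, 0.1329, 0.0836]
orientation: [-0.0, 0.985, 0.17, -0.0]
force: [0.6, 0.8, -0.5]
opening: 0.0339
```

Emit:
{"op": "step_arm", "data": {
  "steps": [
    [0,0,0.1,0,0.3],
    [0,0,0.2,0,0.3],
    [0,0,0.3,0,0.3],
    [0,0,0.3,0,0.3]
  ]
}}

```text
t: 10.15
tcp_pos: [0.4991, 0.1329, 0.0807]
orientation: [0.0, 0.985, 0.17, -0.0]
force: [0.2, -0.0, -1.1]
opening: 0.0343
```

Emit:
{"op": "step_arm", "data": {
  "steps": [
    [0,0,0.1,0,0.3],
    [0,0,0.2,0,0.3],
    [0,0,0.3,0,0.3],
    [0,0,0.4,0,0.3],
    [0,0,0.4,0,0.3]
  ]
}}

```text
t: 10.65
tcp_pos: [0.4991, 0.1329, 0.0767]
orientation: [-0.0, 0.985, 0.17, -0.0]
force: [0.0, -0.1, -1.6]
opening: 0.0343
```

```bash
python3 - <<'E'
from h import *
p=r.capture('side'); s=r.state(); t=s['tcp_pos']; print(t,s['force'],s['moment'],s['opening'])
cv2.imwrite('pics/c7.png',crop(p,295,275,35,30,10))
E
```

```text
[0.49914556 0.13294188 0.07679642] [-0.07382084 -0.2916956  -0.85133639] [-0.00145258 -0.01860479  0.01011611] 0.03421811623734326
```

View pics/c7.png

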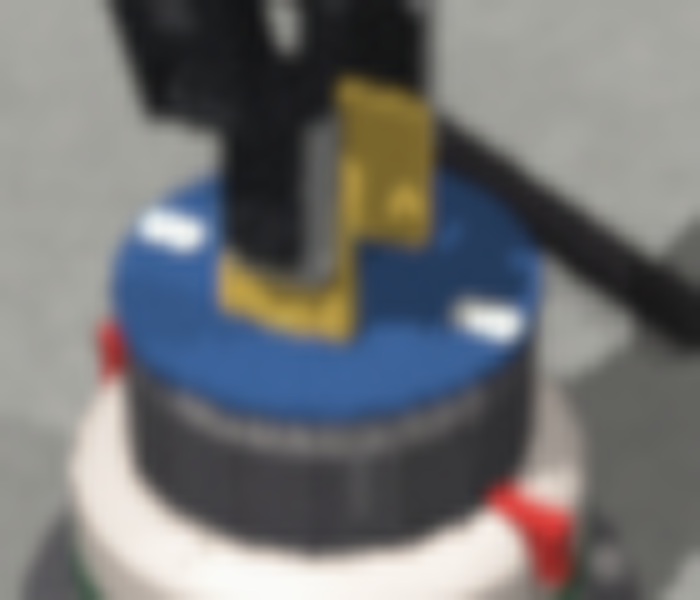

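Emit:
{"op": "step_arm", "data": {
  "steps": [
    [0,0,0.1,0,0.3],
    [0,0,0.2,0,0.3],
    [0,0,0.3,0,0.3],
    [0,0,0.3,0,0.3]
  ]
}}

```text
t: 11.1
tcp_pos: [0.4992, 0.1329, 0.0739]
orientation: [-0.0, 0.985, 0.17, -0.0]
force: [-0.6, 0.1, -1.5]
opening: 0.0342
```

Emit:
{"op": "step_arm", "data": {
  "steps": [
    [0,0,0.1,0,0.3],
    [0,0,0.1,0,0.3]
  ]
}}

```text
t: 11.3
tcp_pos: [0.4995, 0.133, 0.0736]
orientation: [0.0, 0.985, 0.17, 0.0]
force: [-1.5, -0.8, 4.3]
opening: 0.0341
```

Emit:
{"op": "step_arm", "data": {
  "steps": [
    [0,0,0,4,0.3],
    [0,0,0,8,0.3],
    [0,0,0,12,0.3],
    [0,0,0,15,0.3],
    [0,0,0,15,0.3]
  ]
}}

```text
t: 11.8
tcp_pos: [0.4999, 0.1332, 0.0736]
orientation: [-0.0, 0.999, 0.04, 0.001]
force: [-0.3, 0.4, 2.6]
opening: 0.0341
```

```bash
python3 - <<'E'
from h import *
s=r.state(); print(s['tcp_pos'],s['force'],s['moment'],s['opening']); to(.4992,.1329,.0736)
E
```

```text
[0.49991117 0.13321648 0.07363733] [-0.25242944  0.38664562  2.63806173] [ 0.14434886  0.04470788 -0.09046432] 0.03408001386643621
shift cm [-0.07  0.03  0.  ] xang now 4.54 turn None t 11.8
```

Emit:
{"op": "step_arm", "data": {
  "steps": [
    [0,0,0,4,0.3],
    [0,0,0,8,0.3],
    [0,0,0,12,0.3],
    [0,0,0,15,0.3],
    [0,0,0,17,0.3],
    [0,0,0,17,0.3]
  ]
}}

```text
t: 12.4
tcp_pos: [0.4999, 0.1332, 0.0736]
orientation: [-0.0, 0.994, -0.108, 0.001]
force: [-0.9, 1.6, 3.4]
opening: 0.034
```

```bash
python3 - <<'E'
from h import *
p=r.capture('side');s=r.state(); print(s['tcp_pos'],s['force'],s['moment'],s['opening']); to(.4992,.1329,.0736)
cv2.imwrite('pics/d1.png',crop(p,295,275,35,30,10))
E
```

```text
[0.49996253 0.13318219 0.07365493] [-0.22218917 -0.52136813  3.52580437] [ 0.14686789 -0.02554014 -0.07332757] 0.03393990309321492
shift cm [-0.07  0.04  0.01] xang now -12.38 turn None t 12.45
```

View pics/d1.png

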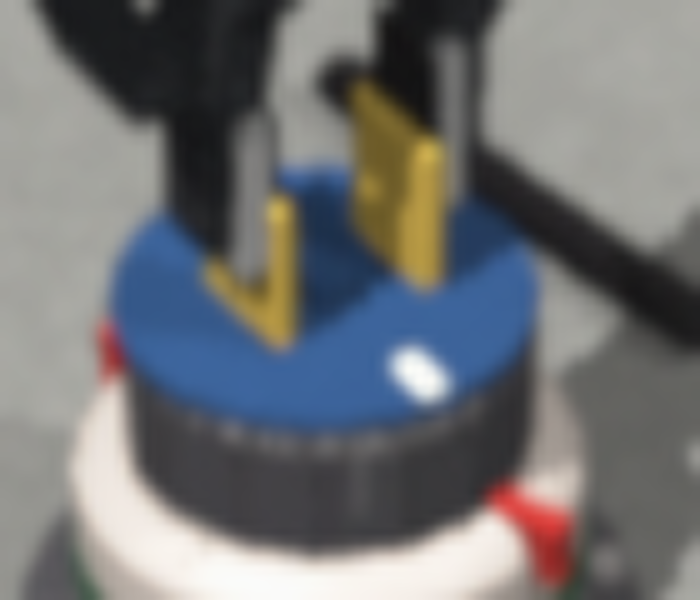

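Emit:
{"op": "step_arm", "data": {
  "steps": [
    [0,0,0,2,0.3],
    [0,0,0,4,0.3],
    [0,0,0,4,0.3]
  ]
}}

```text
t: 12.75
tcp_pos: [0.4999, 0.1331, 0.0736]
orientation: [-0.0, 0.99, -0.143, 0.001]
force: [-0.5, -0.5, 4.5]
opening: 0.0336
```

```bash
python3 - <<'E'
from h import *
s=r.state(); print(s['tcp_pos'],s['force'],s['moment'],s['opening']); to(.4992,.1329,.0736)
E
```

```text
[0.4998803  0.13305991 0.07359914] [-0.53105396 -0.5036521   4.53786622] [ 0.1276384  -0.0653257   0.06788758] 0.033621053698280105
shift cm [-0.06  0.03 -0.  ] xang now -16.39 turn None t 12.75
```

Emit:
{"op": "step_arm", "data": {
  "steps": [
    [0,0,0,1.5,0.3],
    [0,0,0,3,0.3],
    [0,0,0,3,0.3]
  ]
}}

```text
t: 13.05
tcp_pos: [0.4997, 0.1328, 0.0736]
orientation: [0.0, 0.986, -0.168, 0.001]
force: [0.2, -0.6, 5.6]
opening: 0.0337
```

```bash
python3 - <<'E'
from h import *
s=r.state(); print(s['tcp_pos'],s['force'],s['moment'],s['opening']); to(.4992,.1329,.0736)
E
```

```text
[0.49972723 0.13279021 0.07357444] [ 0.1678963  -0.59805344  5.58243533] [-0.03423131  0.16526964  0.50122531] 0.033695637218859376
shift cm [-0.05  0.01 -0.  ] xang now -19.35 turn None t 13.05
```

Emit:
{"op": "step_arm", "data": {
  "steps": [
    [0,0,0,-0.5,0.5],
    [0,0,0,-0.5,0.6],
    [0,0,0,-0.5,0.75],
    [0,0,0,-0.5,0.75],
    [0,0,0,-0.5,0.75]
  ]
}}

```text
t: 13.55
tcp_pos: [0.499, 0.1329, 0.0727]
orientation: [0.0, 0.986, -0.165, -0.0]
force: [0.2, 0.4, -0.9]
opening: 0.064
```

```bash
python3 - <<'E'
from h import *
p=r.capture('side');s=r.state(); print(s['tcp_pos'],s['force'],s['moment'],s['opening']); to(.4992,.1329,.0736)
cv2.imwrite('pics/d2.png',crop(p,295,275,35,30,10))
E
```

```text
[0.49906471 0.13293594 0.0727424 ] [ 0.15124878 -0.93595204  0.48544839] [ 0.00989625 -0.02131965  0.02357963] 0.06402275633109565
shift cm [ 0.01 -0.   -0.09] xang now -18.97 turn None t 13.6
```

View pics/d2.png

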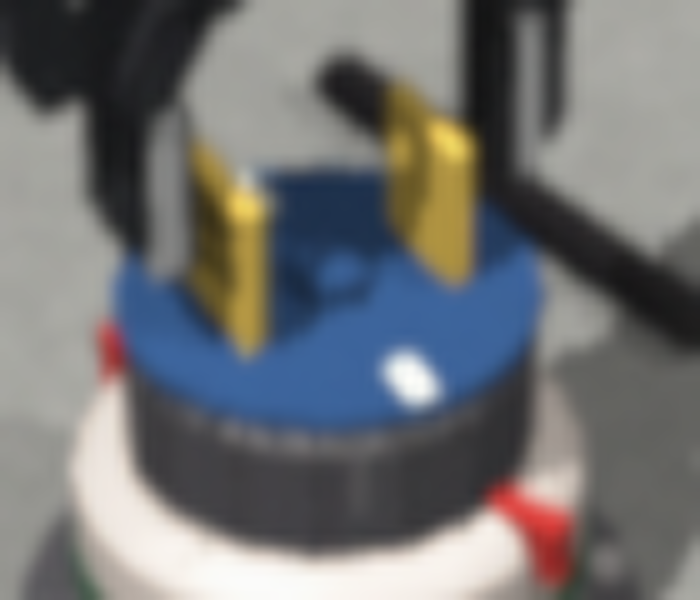

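Emit:
{"op": "step_arm", "data": {
  "steps": [
    [0,0,-0.5,0,0.85],
    [0,0,-2,0,0.85],
    [0,0,-6,0,0.85],
    [0,0,-11,0,0.85],
    [-12,12,-15,0,0.85],
    [-12,12,-15,0,0.85],
    [-12,12,-15,0,0.85],
    [-12,12,-15,0,0.85],
    [-12,12,-15,0,0.85]
  ]
}}

```text
t: 14.5
tcp_pos: [0.346, 0.0577, 0.2258]
orientation: [-0.0, 0.986, -0.165, 0.003]
force: [0.5, 0.1, -0.5]
opening: 0.0728
```

```bash
python3 - <<'E'
from h import *
P={n:r.capture(n) for n in ['top','side']}
s=r.state(); print(s['tcp_pos'],s['force'])
cv2.imwrite('pics/e1.png',np.hstack([crop(P['top'],277,266,28,28,14),crop(P['side'],295,270,28,28,14)]))
cv2.imwrite('pics/e0.png',P['top']['frame'][:,:,::-1])
p=P['top']; print(capfit(p,proj(p,[.499,.131,.08]),.08)[:2]); 
p=P['side']; print(capfit(p,proj(p,[.499,.131,.08]),.08)[:2])
E
```

```text
[0.34712284 0.05837682 0.2244618 ] [ 0.14413096  0.56634115 -0.88229971]
(array([0.50037409, 0.13142235]), np.float64(0.3866118413815758))
(array([0.50215803, 0.13223967]), np.float64(0.2885120711455223))
```

View pics/e1.png

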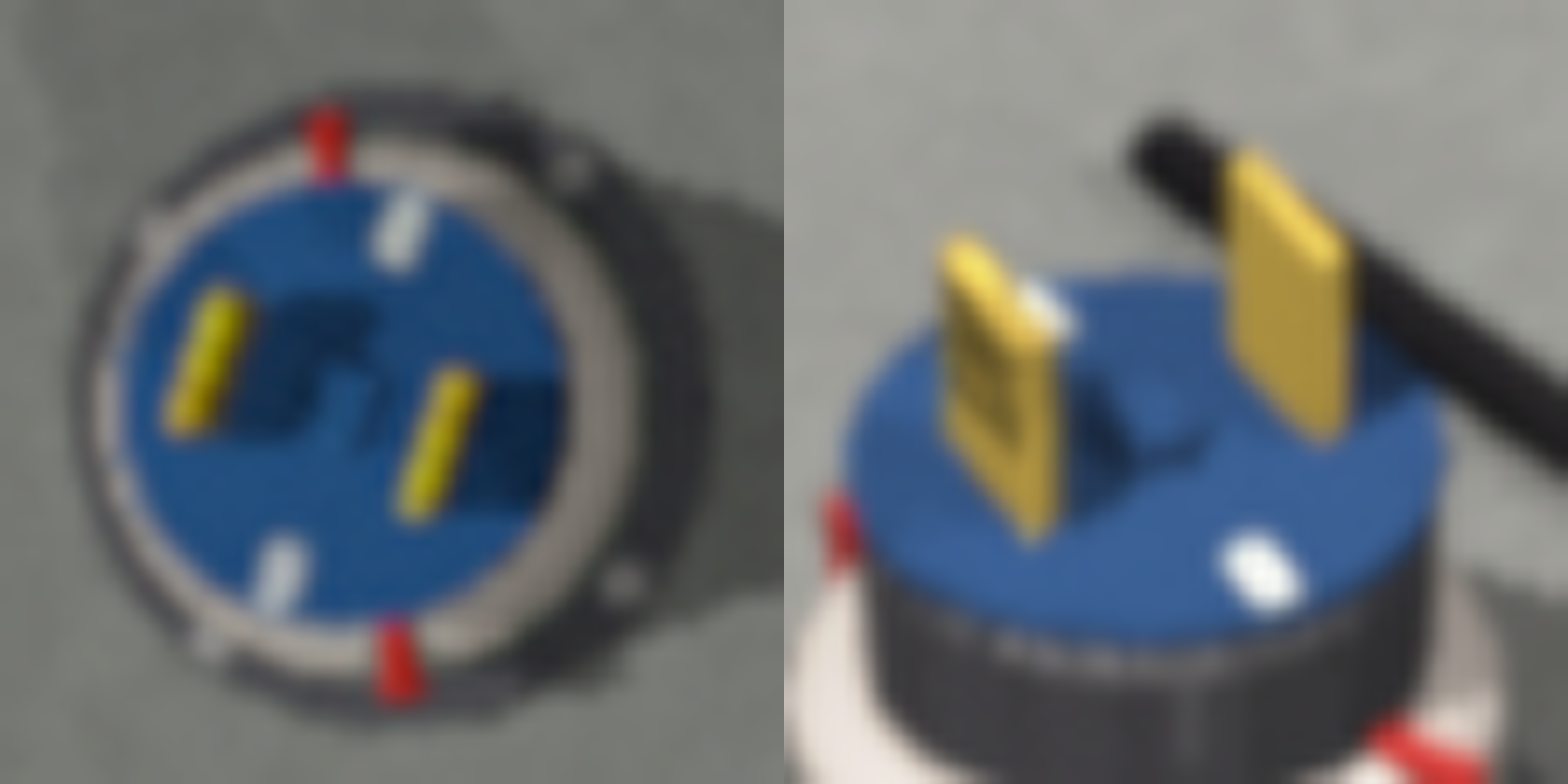

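View pics/e0.png

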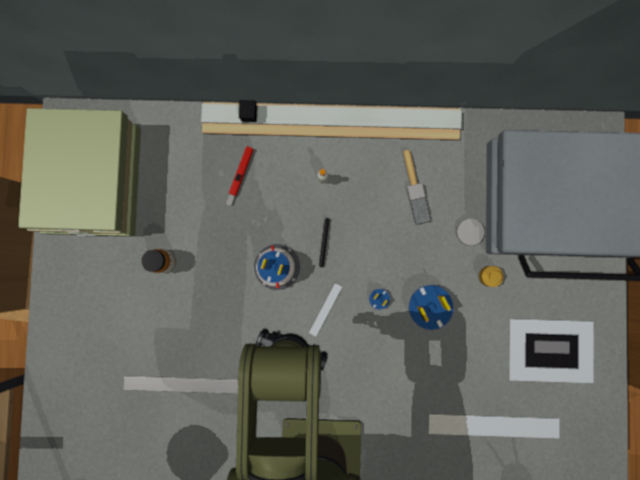

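```bash
python3 - <<'E'
from h import *
def sep(p,c,zt,w=22):
    f=p['frame'].astype(float); R,G,B=f[...,0],f[...,1],f[...,2]
    m=np.zeros(R.shape,bool); m[c[1]-w:c[1]+w,c[0]-w:c[0]+w]=1
    wt=np.where(m&(R>B+30)&(G>B+20),np.clip((R+G)/2-B,0,120),0)
    N,l,st,ce=cv2.connectedComponentsWithStats((wt>0).astype(np.uint8))
    o=sorted([i for i in range(1,N) if st[i,4]>10],key=lambda i:-st[i,4])[:2]
    yy,xx=np.mgrid[:480,:640]; C=[];A=[]
    for i in o:
        k=wt*(l==i); C.append(ray(p,((k*xx).sum()/k.sum(),(k*yy).sum()/k.sum()),zt)); A.append(st[i,4])
    d=C[0]-C[1]; return np.linalg.norm(d)*1000,np.degrees(np.arctan2(d[1],d[0])),((C[0]+C[1])/2).round(4),A
P={n:r.capture(n) for n in ['top','side']}
for n,c0,c1 in [('top',(396,248),(276,266)),('side',(368,226),(294,263))]:
    p0=dict(P[n]); p0['frame']=cv2.imread(f'pics/{n}0.png')[:,:,::-1]
    print(n,'orig',sep(p0,c0,.05),'now',sep(P[n],c1,.1085))
E
```

```text
top orig (np.float64(42.78780793956052), np.float64(-122.21840871042502), array([ 0.5581, -0.182 ,  0.05  ]), [np.int32(34), np.int32(31)]) now (np.float64(42.95749095434645), np.float64(72.28545923213115), array([0.5005, 0.1315, 0.1085]), [np.int32(35), np.int32(29)])
side orig (np.float64(42.38825199172548), np.float64(-121.2088589965741), array([ 0.5543, -0.1731,  0.05  ]), [np.int32(87), np.int32(72)]) now (np.float64(42.6969615851582), np.float64(-106.34198247260828), array([0.4962, 0.1378, 0.1085]), [np.int32(146), np.int32(131)])
```

The tab separation is 43.0 mm from the top and 42.7 mm from the side, against 42.8 and 42.4 mm when free. The tabs are also symmetric about the flange, so both have locked. Handing in.

```bash
python3 -c "
from plant import r
print(r.finish_job())"
```

```text
the job is handed in; nothing more can be done
None
```

The pot is closed with the middle-sized blue cap, and by my last checks both tabs have sprung out and locked. I handed the job in at about 15 s of the 67 s; no verdict came back.

- **What I did:** I squeezed the tabs, lifted the cap and lowered it onto the mouth at the notch angle read from the pictures. It went through the notches on the first try. I then turned it about 38° clockwise until the turning moment rose to 0.5 N m at the stop, let go and backed away.
- **Forces at the pot:** The highest reading at the tool while the cap touched the pot was about 6 N, against the 40 N limit.
- **Tabs:** The distance between them is 43.0 mm from the top camera and 42.7 mm from the side. When free at the start it was 42.8 mm and 42.4 mm.
- **Seating:** From the top camera the flange centre is (0.500, 0.131), within about 1.5 mm of the ring centre I estimated, and the flange looks flat on the ring. I did not measure the tilt. The two cameras differ by about 2 mm on the flange centre.
- **Other things:** Nothing else on the bench has visibly moved.

On the first reach one fingertip came down on the cap at about 22 N and I had to re-approach. The fingertips sat about 2 cm higher than I had taken from the given TCP position. Closing the fingers also dragged the cap a few millimetres along the bench.

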